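# Hold a soap carton out at the dispenser's line

### The arm

A 6-joint arm with a two-finger parallel gripper is mounted at the origin on a cart in front of the work surface, level with it; the furniture and walls round the work are solid. World frame = base frame: x ahead of the robot, y to its left, z up, the work surface at z = 0. Lengths are in mm, angles in rad, forces in N, time in s.
With the tool pointing down it reaches from about 350 to 975 mm from the base axis. Payload 4.9 kg.
Tool frame: the origin (TCP) lies midway between the tips of the shut fingers; the grasp point (between the pads) lies 19 mm behind it; z points along the fingers, y is the line along which they close (so a half turn about z gives the same grasp; the last joint's range is limited). The gripper opens to 85 mm and grips with 20 to 120 N. Pads are 22 mm wide; open, the fingers measure 114 mm over their backs; the gripper's body (76 mm by 85 mm) begins 54 mm behind the grasp point. The pads swing forward as they close: fully open they stand 13 mm farther back than shut.
Start: joints at [-1.238, 0.053, 1.613, -0, 1.476, -0.119], TCP at [272.858, -562.272, 231.304] pointing down, gripper open.
Joint ranges: [-3.01, 3.01], [-1.01, 2.22], [0.06, 2.58], [-1.02, 4.17], [0.09, 2.62], [-3.14, 3.14]. Speed limits (rad/s): [2.57, 2.57, 3.14, 3.14, 3.14, 3.14].

### API

Orientations are given as a unit quaternion [w, x, y, z].
In Python, from rig import arm, imaging, sign_off gives the robot as it stands.
- The arm moves only by the tool drive_tool, never from a script. Its argument "motion" is a list of rows, each a list of 5 numbers: the opening, from 0 (shut) to 1 (fully open), then the shift along the tool's x, y, z in shares of 1000 mm (1.0 is 1000 mm), then the turn about the tool's z in parts of the range, where 1.0 means 45 degrees. In form: [[grip, dx, dy, dz, yaw], ...]. A call has 1 to 5 rows; each row is the pose to reach, as a shift and turn from the pose commanded when the call began, along the tool's axes at that moment; what a row does not reach only later rows make up. A row lasts 1/12 s, in which the tool goes at most 41.7 mm and 7.16 degrees, less where a joint would pass 70% of its speed; a pose out of reach is approached as far as the arm can. Shift and turn numbers lie between -1 and 1, and a call with a number outside is refused. A call with a gripper value outside its range is refused whole. The fingers move at their own pace and stop on an object; "newtons" is the grip in N (left out, the last holds). Time passes only in rows, so rows that repeat a pose let the fingers close. It gives the time, the measured TCP pose, the force, the opening and the grip force at its end, in the units of the state.
- arm.state(): the state, without advancing time (a new reading comes with each control period).
- imaging.get_image(name): name is "scene" or "top" or "wrist"; returns (picture, depth): 400x640x3 uint8, blue, green, red; 400x640 float32, mm along the optical axis (not along the pixel's ray), 0 where there is no reading.
- imaging.calibration(name): a dict with "K" (3x3 intrinsics, pixels), "position" and "attitude" of the camera in the world. Camera axes: x right, y down, z forward; pixel columns grow to the right and rows downward; lengths in mm; the calibration is good to about 2 mm. A picture is of the moment at which its call begins: read the wrist's pose just before it. calibration takes no time and is no camera call; for the wrist camera it gives the pose at the moment of the call.
- sign_off(): hands the job in; it is judged then, once.
The state is a dict: "t": time; "qpos": joint angles; "dq": joint speeds; "joint_efforts": joint torques, N m; "eef_pos": TCP position; "eef_rot": TCP orientation; "contact_force": force on the tool from outside, world axes, zero at the start; "moment": the same for the moment, N m; "opening": opening from 0.0 (shut) to 1.0 (fully open); "gripper_force": force on a finger pad.
Only numpy, scipy, OpenCV 4.12 (cv2) and the standard library are available. Lean on these libraries where they do the work, as an engineer would, in place of code of your own. Each camera call takes 0.05 s, during which the arm holds its last target. There are 200 camera calls.

### The job

A carton of soap is wanted from the dispenser: swing the bench lamp that hangs over its front round to the left until its head is well clear (at least 18 cm to the left of the tray's middle), then pull the spring-return tray towards you by its upright grip until the black line across the tray is level with the front ends of the guide rails, and not past it. The tray springs back if let go, so finish still holding it there, the lowest carton out in the open. The other cartons stay in the magazine and everything else on the worktop stays where it stands.

Things in the scene. Friction and masses are not known exactly. Their poses are not given: they have to be found in the camera images.
- dispenser: fixed soap-carton dispenser of white sheet steel: base 175 x 100 mm, on it a magazine 60 x 73 mm, 154 high, slots showing a stack of three cartons. Origin on the worktop under the magazine's middle; -x is the way the tray comes out (to the robot), +y the left as the robot sees it, z up. Magazine front at x = -29 mm, guide rails' front ends -90 mm, back +85 mm. Turned by up to 0.2 rad
- tray (a joint): travel (m) of the spring-return tray under the stack: 0 home, grows as it is pulled out along the dispenser's -x, stop at 0.085. At 0.060 its line is level with the rails' front ends. Spring: 5 N at home, 8.5 N at the line, plus 1 to 4 N friction. The lowest carton rides out in its pocket, its tail carries the rest of the stack; beyond about 0.072 the tail no longer reaches under their middle
- tray_grip (a point): middle of the gripping part of the tray's upright black post, 45 mm above the worktop, 108 mm in front of the dispenser's origin when home; moves with the tray. Post 24 mm (along the pull) x 18 (across), top at 58 mm, on a foot plate 15 mm above the worktop; nothing beside it within 80 mm, magazine 67 mm behind it. Axes as the dispenser's
- tray_line (a point): the black line scored across the tray's floor and rims, 20 mm above the worktop, 78 mm behind the grip; level with the magazine's front wall when home; moves with the tray
- rail_end (a point): on the dispenser's middle line, level with the front ends of the guide rails, 26 mm above the worktop: the mark that the line is brought to
- lamp_arm (a joint): swing (rad) of the bench lamp's arm about its upright pole: grows clockwise seen from above (the head goes towards the robot, then to the left), -0.35 to 1.8; stays where it is left (about 0.6 N at the knob moves it). Starts near 0, the head over the tray's grip
- lamp_knob (a point): middle of the round upright black knob on top of the lamp's head, 245 mm above the worktop, at the arm's end 215 mm from the pole's axis; knob 20 mm across, 216 to 260 mm high, clear all round above the arm (12 mm thick, top at 214 mm). Below it hangs the round white shade, 114 mm across, 137 to 207 mm above the worktop
- lamp_pivot (a point): on the axis of the lamp's upright pole, 245 mm above the worktop (the pole's top is at 230 mm); the pole stands on a round foot 120 mm across, fixed, to the left of the dispenser
- soap_0: lowest soap carton, 47 x 64 x 44 mm, 0.11 kg, in the tray's pocket; origin at the centre of its underside, 11 mm above the worktop
- soap_1: middle carton of the stack, the same size, underside 55 mm above the worktop; settles about 1 mm higher on the tray's tail when the tray is out
- soap_2: top carton of the stack, the same size, underside 99 mm above the worktop
- sewing_tin: bystander: flat green tin 111 x 156 x 47 mm standing in front to the left, partly under the lamp's sweep; origin under its centre
- spool_0: bystander: thread spool, 28 mm across, 43 mm high, on end to the left; origin under its centre
- spool_1: bystander: another thread spool of the same size beside it; origin under its centre
- bottle_white: bystander: slim white bottle 43 x 50 x 164 mm to the right of the dispenser; origin under its centre
- scoop: bystander: dosing scoop 60 x 120 x 51 mm to the right of the tray; origin under its middle
- scissors: bystander: scissors 206 x 84 x 11 mm lying at the front right; origin under the centre
- dropper: bystander: small brown dropper bottle, 33 mm across, 102 mm high, beside the dispenser on its right; origin under its centre
Mind the look-alikes: they are no part of the job. What is shaped like the soap_2 but orange is not meant.

How it is judged (in metres and radians):
On the way, in this order (a step that is already met when the one before it is completed fails the run):
1. the lamp's head is swung at least 18 cm to the left of the tray's middle line while the tray is still home (y of lamp_knob in the frame of dispenser above 0.18 m and value of joint tray below 0.01 m), for 0.2 s.
2. the tray is pulled out to the line and held (value of joint tray between 0.053 and 0.067 m and contact force between the fingers and dispenser above 2 N), for 0.3 s.
At the end, for the whole second after the job is handed in: The fingers hold the tray (2 N or more) with its line within 6 mm of the rails' front ends; the lowest carton lies flat in it, clear of the magazine and at rest; the other two are flat in the magazine; the lamp's head is 18 cm or more left of the tray's middle line (value of joint tray between 0.054 and 0.066 m and contact force between the fingers and dispenser above 2 N and y of lamp_knob in the frame of dispenser above 0.18 m and x of soap_0 in the frame of dispenser below -0.051 m and z of soap_0 in the frame of dispenser below 0.02 m and angle between each of soap_0, soap_1, soap_2's own z axis and vertical below 0.15 rad and z of soap_1 in the frame of dispenser above 0.05 m and x of each of soap_1, soap_2 in the frame of dispenser above -0.01 m and z of soap_2 in the frame of dispenser above 0.09 m and linear speed of soap_0 below 0.02 m/s); the arm keeps its last pose, push and grip.
It fails at once if the tray is pulled more than 12 mm past the line, where the stack loses its support (value of joint tray above 0.072 m).
It fails at once if a bystander is pushed more than 3 cm or the bottle is tipped over (distance of any of sewing_tin, spool_0, spool_1, bottle_white, scoop, scissors, dropper from where it was at the start of the episode above 0.03 m or angle between bottle_white's own z axis and vertical above 0.5 rad).
It also fails if it takes over 51 s, if anything falls off the work surface, if the arm or the gripper's body presses on something with over 40 N, if the wrist force passes 120 N, or if a joint passes its speed limit or range.

## Working session

There is one attempt and no reset: what is moved stays moved. The work goes in short steps, Python scripts to look and compute and a tool call to move; the robot and the scene stay as the last step left them, time stands still between calls to the robot, and variables do not carry over. Pictures are saved under pics/ and viewed, at most 10 in all, crops included, and the job is handed in when it is done.

Besides the shell and the picture viewer there is one more tool, called by a JSON object that holds its "api" and its "payload". drive_tool: Moves the arm, as the interface text tells. Its arguments: {"type":"object","properties":{"motion":{"type":"array","items":{"type":"array","items":{"type":"number"}}},"newtons":{"type":"number"}},"required":["motion"]}

```bash
mkdir -p pics
python3 - <<'E'
from rig import arm, imaging
import cv2,numpy as np
for n in("scene","top"):
    p,d=imaging.get_image(n); cv2.imwrite(f"pics/{n}0.png",p); np.save(f"pics/{n}0.npy",d)
    c=imaging.calibration(n); print(n,c)
s=arm.state();print(s)
E
```

```text
scene {'K': array([[477.21336075,   0.        , 317.8575582 ],
       [  0.        , 477.21336075, 197.21408771],
       [  0.        ,   0.        ,   1.        ]]), 'position': array([ -134.89520967, -1012.1287761 ,  1375.46561824]), 'attitude': array([-0.37293239,  0.87898688, -0.27680554,  0.1080842 ])}
top {'K': array([[378.40325096,   0.        , 312.36504586],
       [  0.        , 378.40325096, 200.23127867],
       [  0.        ,   0.        ,   1.        ]]), 'position': array([ 406.48854229,   12.41818132, 1238.33034926]), 'attitude': array([ 0.04453675, -0.70456418,  0.70675756, -0.04582072])}
{'t': 0.1, 'qpos': array([-1.23801450e+00,  5.32795506e-02,  1.61414534e+00, -1.64519062e-05,
        1.47600775e+00, -1.18966664e-01]), 'dq': array([ 6.28398083e-04, -1.46245231e-03, -1.55089924e-03,  8.44112902e-04,
       -4.72019286e-05,  9.38660467e-04]), 'joint_efforts': array([ 7.19594791e-04, -3.94909930e+01, -3.71361959e+01, -8.99270435e-05,
        3.95462950e-03,  4.00642335e-06]), 'eef_pos': array([ 272.66741949, -561.76186012,  230.19974357]), 'eef_rot': array([-9.13866322e-04,  9.74598096e-01,  2.23959159e-01, -1.06308481e-04]), 'contact_force': array([ 0.66078599, -0.08867942,  0.03382166]), 'moment': array([-0.05300724, -0.0025843 , -0.01550939]), 'gripper_force': 0.0, 'opening': 1.0038036949418645}
```

View pics/scene0.png

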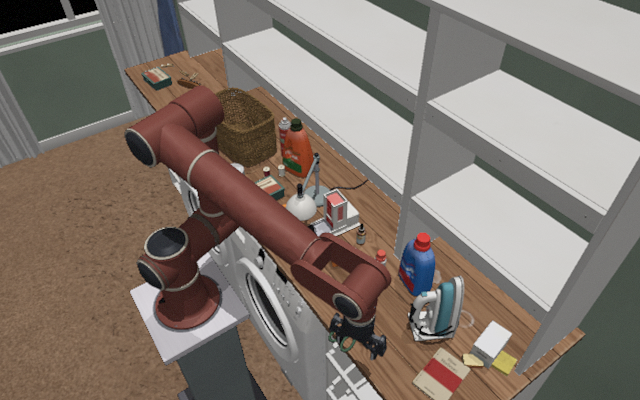

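View pics/top0.png

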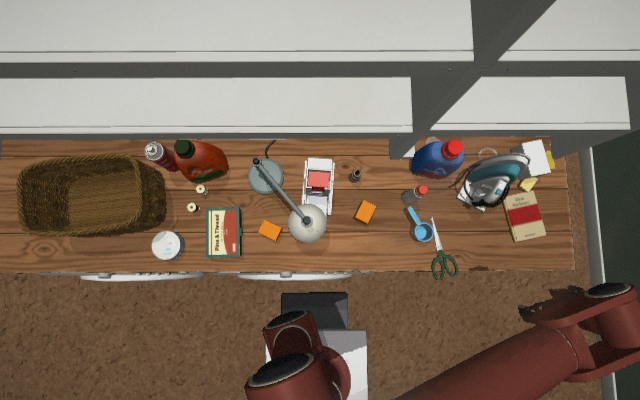

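The top view shows the lamp pole at about (258,163), its head at (307,223), the dispenser magazine at (320,180), the tin at (224,233) and orange decoys at (270,230) and (365,212). I'll enlarge both views next.

```bash
cat > h.py <<'E'
import numpy as np
from scipy.spatial.transform import Rotation as R
from rig import arm, imaging
def ray(c,u,v):
    q=np.asarray(c['attitude']);Rm=R.from_quat(q[[1,2,3,0]]).as_matrix()
    return Rm@np.array([(u-c['K'][0,2])/c['K'][0,0],(v-c['K'][1,2])/c['K'][1,1],1.]),np.asarray(c['position'])
def atz(c,u,v,z):
    d,p=ray(c,u,v); return p+d*(z-p[2])/d[2]
def atd(c,u,v,dep):
    d,p=ray(c,u,v); return p+d*dep
def two(a,b):  # [(c,u,v)] closest point, gap
    d1,p1=ray(*a);d2,p2=ray(*b);A=np.c_[d1,-d2];s=np.linalg.lstsq(A,p2-p1,rcond=None)[0]
    x,y=p1+d1*s[0],p2+d2*s[1];return (x+y)/2,np.linalg.norm(x-y)
E
python3 - <<'E'
import cv2,numpy as np
from h import *
a=cv2.imread("pics/top0.png")[140:260,230:390];b=cv2.imread("pics/scene0.png")[145:245,260:390]
cv2.imwrite("pics/topc.png",cv2.resize(a,None,fx=5,fy=5,interpolation=cv2.INTER_CUBIC))
cv2.imwrite("pics/scenec.png",cv2.resize(b,None,fx=6,fy=6,interpolation=cv2.INTER_CUBIC)[:600,:780])
c=imaging.calibration("top");d=np.load("pics/top0.npy")
for n,u,v in[("pole",257,162),("head",307,222),("shade",318,232),("mag",320,180),("table",340,230),("tin",224,233),("or",270,230),("or2",365,212),("tin corner fr",241,257)]:
    print(n,atd(c,u,v,d[v,u]).round(0))
E
```

```text
pole [642. 161. 226.]
head [476.  25. 258.]
shade [453.  -5. 174.]
mag [607. -12. 144.]
table [467. -80.  -1.]
tin [457. 287.  51.]
or [466. 143.  46.]
or2 [ 522. -157.   43.]
tin corner fr [381. 242.  -3.]
```

View pics/topc.png

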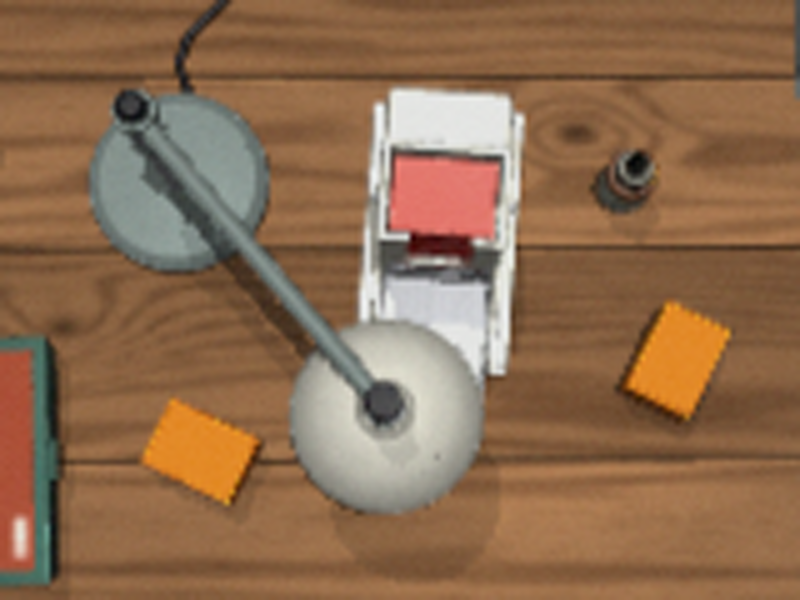

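View pics/scenec.png

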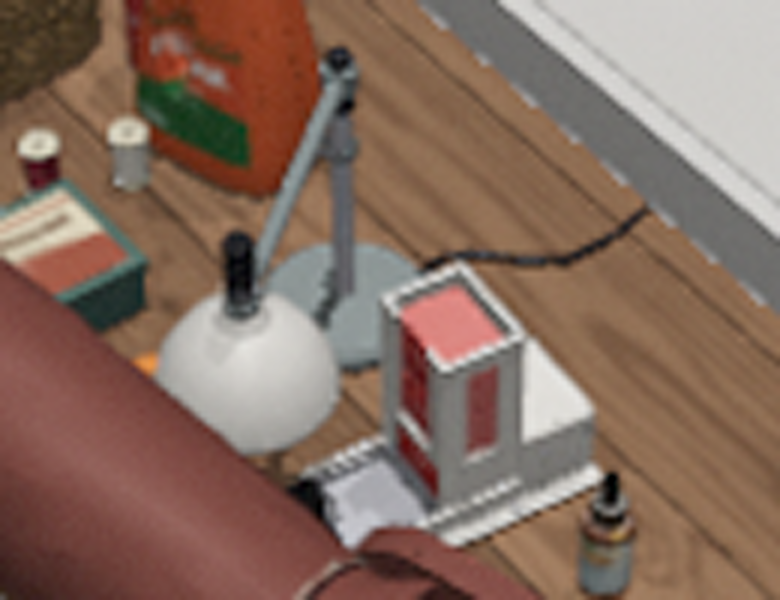

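The enlarged views show the knob top at top crop (382,398) and scene crop (238,240), with the pole top at top (132,105) and scene (338,55). The magazine rim and rails run slightly clockwise. The tray's black grip shows at scene crop (305,495).

Run:
```python
import numpy as np
from h import *
T=imaging.calibration("top");S=imaging.calibration("scene")
t=lambda u,v:(T,230+(u+.5)/5-.5,140+(v+.5)/5-.5)
s=lambda u,v:(S,260+(u+.5)/6-.5,145+(v+.5)/6-.5)
np.set_printoptions(precision=1,suppress=True)
print("knobtop",two(t(382,397),s(238,238)),atz(*t(382,397),260))
print("poletop",two(t(132,103),s(338,52)),atz(*t(132,103),230))
for n,a,b in[("magBR",(507,157),(522,338)),("magBL",(385,150),(462,266)),("railFR",(501,375),(450,543)),("railBR",(522,115),(600,470)),("boxBR",(512,97),(592,410)),]:
    print(n,two(t(*a),s(*b)))
print("magcentre red",atz(*t(444,195),143))
print("rail L dir",atz(*t(380,105),26),atz(*t(362,320),26)," R ",atz(*t(522,115),26),atz(*t(501,375),26))
print("grip scene z58",atz(*s(305,485),58),"z45",atz(*s(305,500),45))
print("red corners",[atz(*t(*k),143) for k in((395,157),(500,163),(390,232),(497,238))])
```

```text
knobtop (array([482.4,  27.5, 261.5]), np.float64(1.8414350413052196)) [483.3  27.1 260. ]
poletop (array([644.9, 163.8, 231.6]), np.float64(2.5570691978709155)) [646.5 163.5 230. ]
magBR (array([632.9, -44.9, 151.9]), np.float64(1.5879678526125574))
magBL (array([638. ,  25.8, 154.5]), np.float64(4.244523083838998))
railFR (array([538.2, -58.9,  34.2]), np.float64(53.49816776543086))
railBR (array([688.7, -61.8,  14.1]), np.float64(0.6573579674573393))
boxBR (array([688.4, -52.2,  62.4]), np.float64(2.6815461964269622))
magcentre red [611.4  -7.8 143. ]
rail L dir [693.3  31.7  26. ] [551.5  43.4  26. ]  R  [686.3 -61.2  26. ] [515.6 -45.9  26. ]
grip scene z58 [505.    3.8  58. ] z45 [504.2   3.3  45. ]
red corners [array([634.2,  21. , 143. ]), array([630.4, -40.9, 143. ]), array([589.4,  24. , 143. ]), array([585.7, -38.7, 143. ])]
```

Units first: shifts go in shares of 1000 mm and turns go in shares of 45 degrees. So -145 mm is -0.145, 137 mm is 0.137, 30.5 degrees is 0.6778.

{"api": "drive_tool", "payload": {"motion": [[0.6,0.027,-0.029,-0.02,0.1333],[0.6,0.054,-0.058,-0.04,0.2667],[0.6,0.082,-0.087,-0.06,0.4],[0.6,0.11,-0.116,-0.06,0.5333],[0.6,0.137,-0.145,-0.06,0.6778]]}}

```text
t: 0.52
eef_pos: [332.0, -375.4, 293.0]
eef_rot: [0.001, 0.999, -0.043, 0.001]
contact_force: [0.5, 0.3, 0.5]
opening: 0.603
gripper_force: 0.0
```

```bash
cat >> h.py <<'E'
def go(x,y,z,yaw=None):  # world target -> tool deltas
    s=arm.state();q=s['eef_rot'];Rm=R.from_quat(q[[1,2,3,0]]).as_matrix()
    a=np.degrees(np.arctan2(Rm[1,0],Rm[0,0]));d=Rm.T@(np.array([x,y,z])-s['eef_pos'])
    print('t',round(s['t'],2),'pos',s['eef_pos'].round(1),'xang',a.round(2),'F',s['contact_force'].round(1),'op',round(s['opening'],2),'gf',round(s['gripper_force'],1),'->',d.round(1),'yaw',None if yaw is None else round(a-yaw,2))
E
python3 -c "
from h import *
go(483,27,290,-4.6)"
```

```text
t 0.52 pos [ 332.  -375.4  293. ] xang -4.97 F [0.5 0.3 0.5] op 0.6 gf 0.0 -> [ 115.6 -414.     2.3] yaw -0.37
```

Scaled: -200 mm is -0.2, -160 mm is -0.16.

{"api": "drive_tool", "payload": {"motion": [[0.6,0.011,-0.04,0,0],[0.6,0.022,-0.08,0,0],[0.6,0.033,-0.12,0,0],[0.6,0.044,-0.16,0,0],[0.6,0.056,-0.2,0,0]]}}

```text
t: 0.93
eef_pos: [403.2, -179.6, 290.9]
eef_rot: [-0.0, 0.999, -0.041, -0.0]
contact_force: [1.2, -0.4, 0.4]
opening: 0.601
gripper_force: 0.0
```

Scaled: -195 mm is -0.195, -160 mm is -0.16.

{"api": "drive_tool", "payload": {"motion": [[0.6,0.011,-0.04,0,0],[0.6,0.022,-0.08,0,0],[0.6,0.033,-0.12,0,0],[0.6,0.044,-0.16,0,0],[0.6,0.054,-0.195,0,0]]}}

```text
t: 1.35
eef_pos: [472.9, 11.0, 290.9]
eef_rot: [-0.0, 0.999, -0.04, -0.0]
contact_force: [1.2, -1.2, 0.5]
opening: 0.601
gripper_force: 0.0
```

```bash
python3 -c "
from h import *
import cv2
go(483,27,290,-4.6)
c=imaging.calibration('wrist');p,d=imaging.get_image('wrist');cv2.imwrite('pics/w1.png',p);np.save('pics/w1.npy',d)
q=np.asarray(c['attitude']);Rm=R.from_quat(q[[1,2,3,0]]).as_matrix()
for P in([483,27,260],[645,164,230],[502,0,58]):
  v=Rm.T@(np.array(P)-c['position']);print(P,(c['K']@v/v[2])[:2].round())
"
```

```text
t 1.35 pos [472.9  11.  290.9] xang -4.55 F [ 1.2 -1.2  0.5] op 0.6 gf 0.0 -> [  8.8 -16.8   0.9] yaw 0.05
[483, 27, 260] [290. 224.]
[645, 164, 230] [  2. -64.]
[502, 0, 58] [327. 138.]
```

View pics/w1.png

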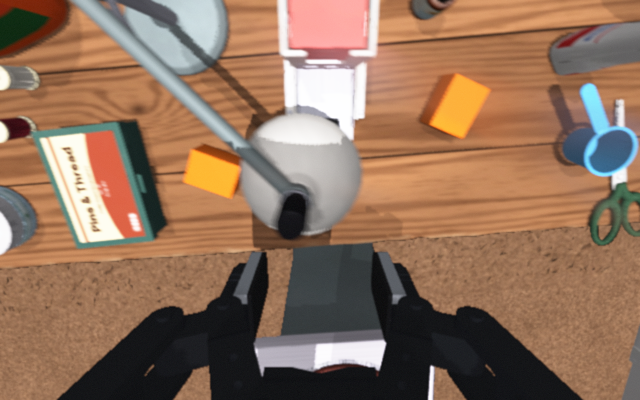

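The knob's top is at about (292,222), against a prediction of (290,224), so the measured point agrees. I'll go over it and down.

Scaled: 62 mm is 0.062, 30 mm is 0.03.

{"api": "drive_tool", "payload": {"motion": [[0.6,0.009,-0.017,0,0],[0.6,0.009,-0.017,0,0],[0.6,0.009,-0.017,0.03,0],[0.6,0.009,-0.017,0.062,0],[0.6,0.009,-0.017,0.062,0]]}}

```text
t: 1.82
eef_pos: [479.2, 24.4, 222.0]
eef_rot: [-0.0, 0.999, -0.04, -0.006]
contact_force: [-0.5, 0.4, -2.0]
opening: 0.597
gripper_force: 0.0
```

```bash
python3 -c "
from h import *
s=arm.state()
import numpy as np
P=np.array([645,163.8]);r=213.5;a0=np.arctan2(27.5-163.8,482.4-645)
for k in range(1,11):
  a=a0-k*.105
  x,y=P+r*np.array([np.cos(a),np.sin(a)]);go(x,y,228)
"
```

```text
t 1.82 pos [479.2  24.4 222. ] xang -4.63 F [-0.5  0.4 -2. ] op 0.6 gf 0.0 -> [-12.9 -19.2  -5.9] yaw None
t 1.82 pos [479.2  24.4 222. ] xang -4.63 F [-0.5  0.4 -2. ] op 0.6 gf 0.0 -> [-26.  -37.4  -5.7] yaw None
t 1.82 pos [479.2  24.4 222. ] xang -4.63 F [-0.5  0.4 -2. ] op 0.6 gf 0.0 -> [-37.  -56.9  -5.6] yaw None
t 1.82 pos [479.2  24.4 222. ] xang -4.63 F [-0.5  0.4 -2. ] op 0.6 gf 0.0 -> [-46.  -77.4  -5.4] yaw None
t 1.82 pos [479.2  24.4 222. ] xang -4.63 F [-0.5  0.4 -2. ] op 0.6 gf 0.0 -> [-52.7 -98.8  -5.4] yaw None
t 1.82 pos [479.2  24.4 222. ] xang -4.63 F [-0.5  0.4 -2. ] op 0.6 gf 0.0 -> [ -57.2 -120.7   -5.3] yaw None
t 1.82 pos [479.2  24.4 222. ] xang -4.63 F [-0.5  0.4 -2. ] op 0.6 gf 0.0 -> [ -59.3 -143.    -5.3] yaw None
t 1.82 pos [479.2  24.4 222. ] xang -4.63 F [-0.5  0.4 -2. ] op 0.6 gf 0.0 -> [ -59.1 -165.4   -5.3] yaw None
t 1.82 pos [479.2  24.4 222. ] xang -4.63 F [-0.5  0.4 -2. ] op 0.6 gf 0.0 -> [ -56.6 -187.7   -5.3] yaw None
t 1.82 pos [479.2  24.4 222. ] xang -4.63 F [-0.5  0.4 -2. ] op 0.6 gf 0.0 -> [ -51.7 -209.6   -5.4] yaw None
```

Scaled: -99 mm is -0.099, -77 mm is -0.077.

{"api": "drive_tool", "payload": {"motion": [[0.6,-0.011,-0.019,-0.004,0],[0.6,-0.024,-0.037,-0.004,0],[0.6,-0.035,-0.057,-0.004,0],[0.6,-0.044,-0.077,-0.004,0],[0.6,-0.051,-0.099,-0.004,0]]}}

```text
t: 2.23
eef_pos: [439.5, 126.9, 234.4]
eef_rot: [0.001, 0.999, -0.041, -0.0]
contact_force: [-0.8, -1.3, -0.2]
opening: 0.596
gripper_force: 0.6
```

```bash
python3 -c "
from h import *
s=arm.state()
import numpy as np
P=np.array([645,163.8]);r=213.5;a0=np.arctan2(27.5-163.8,482.4-645)
for k in range(6,13):
  a=a0-k*.105
  x,y=P+r*np.array([np.cos(a),np.sin(a)]);go(x,y,228)
"
```

```text
t 2.23 pos [439.5 126.9 234.4] xang -4.73 F [-0.8 -1.3 -0.2] op 0.6 gf 0.6 -> [ -9.4 -21.8   6.4] yaw None
t 2.23 pos [439.5 126.9 234.4] xang -4.73 F [-0.8 -1.3 -0.2] op 0.6 gf 0.6 -> [-11.5 -44.1   6.4] yaw None
t 2.23 pos [439.5 126.9 234.4] xang -4.73 F [-0.8 -1.3 -0.2] op 0.6 gf 0.6 -> [-11.4 -66.5   6.3] yaw None
t 2.23 pos [439.5 126.9 234.4] xang -4.73 F [-0.8 -1.3 -0.2] op 0.6 gf 0.6 -> [ -8.9 -88.8   6.3] yaw None
t 2.23 pos [439.5 126.9 234.4] xang -4.73 F [-0.8 -1.3 -0.2] op 0.6 gf 0.6 -> [  -4.  -110.7    6.3] yaw None
t 2.23 pos [439.5 126.9 234.4] xang -4.73 F [-0.8 -1.3 -0.2] op 0.6 gf 0.6 -> [   3.1 -131.9    6.2] yaw None
t 2.23 pos [439.5 126.9 234.4] xang -4.73 F [-0.8 -1.3 -0.2] op 0.6 gf 0.6 -> [  12.4 -152.3    6.2] yaw None
```

Scaled: -111 mm is -0.111, -89 mm is -0.089.

{"api": "drive_tool", "payload": {"motion": [[0.6,-0.008,-0.022,0.003,0],[0.6,-0.01,-0.044,0.003,0],[0.6,-0.01,-0.066,0.003,0],[0.6,-0.008,-0.089,0.003,0],[0.6,-0.003,-0.111,0.003,0]]}}

```text
t: 2.65
eef_pos: [446.2, 238.6, 231.7]
eef_rot: [0.0, 0.999, -0.041, 0.0]
contact_force: [-0.8, -1.4, 0.4]
opening: 0.598
gripper_force: 0.4
```

Scaled: -22 mm is -0.022, -18 mm is -0.018.

{"api": "drive_tool", "payload": {"motion": [[0.6,0.003,-0.012,0,0],[0.6,0.007,-0.022,0,0],[0.6,0.007,-0.022,0,0],[0.6,0.007,-0.018,0,0],[0.6,0.007,-0.018,0,0]]}}

```text
t: 3.07
eef_pos: [454.7, 254.3, 230.3]
eef_rot: [0.0, 0.999, -0.041, -0.0]
contact_force: [0.5, 0.4, -0.5]
opening: 0.601
gripper_force: 0.0
```

```bash
python3 -c "
from h import *
import cv2
go(502,0,290)
c=imaging.calibration('top');p,d=imaging.get_image('top');cv2.imwrite('pics/top1.png',cv2.resize(p[120:270,190:390],None,fx=4,fy=4,interpolation=cv2.INTER_CUBIC))
"
```

```text
t 3.07 pos [454.7 254.3 230.3] xang -4.68 F [ 0.5  0.4 -0.5] op 0.6 gf 0.0 -> [ 67.9 249.7 -59.5] yaw None
```

View pics/top1.png

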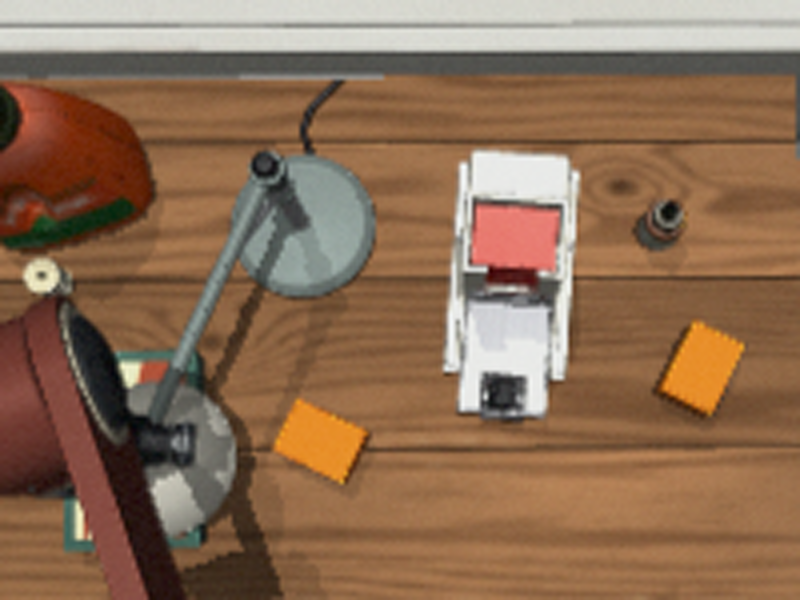

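The lamp head now sits over the tin, clear to the left. The post top shows at crop (505,390), and the rail front ends at (450,372) and (558,378).

Scaled: 110 mm is 0.11, 70 mm is 0.07.

{"api": "drive_tool", "payload": {"motion": [[0.6,0,0,-0.035,0],[0.6,0,0,-0.062,0],[0.6,0,0.03,-0.062,0],[0.6,0,0.07,-0.062,0],[0.6,0,0.11,-0.062,0]]}}

```text
t: 3.53
eef_pos: [445.5, 144.7, 293.2]
eef_rot: [-0.0, 0.999, -0.039, 0.001]
contact_force: [-0.6, 0.4, -1.1]
opening: 0.602
gripper_force: 0.0
```

Scaled: 145 mm is 0.145, 120 mm is 0.12.

{"api": "drive_tool", "payload": {"motion": [[0.6,0,0.04,0,0],[0.6,0,0.08,0,0],[0.6,0,0.12,0,0],[0.6,0,0.145,0,0],[0.6,0,0.145,0,0]]}}

```text
t: 3.95
eef_pos: [433.3, -2.9, 292.4]
eef_rot: [0.001, 0.999, -0.044, 0.0]
contact_force: [-0.5, 0.3, 0.1]
opening: 0.599
gripper_force: 0.0
```

```bash
python3 -c "
from h import *
import cv2
T=imaging.calibration('top')
t=lambda u,v,z:atz(T,190+(u+.5)/4-.5,120+(v+.5)/4-.5,z).round(1)
print('post',t(505,390,58),'rails L',t(451,373,26),t(465,165,26),'R',t(558,380,26),t(577,172,26))
print('foot', t(458,412,15),t(547,416,15),'line front mag')
go(502,0,200,-4.7)
c=imaging.calibration('wrist');p,d=imaging.get_image('wrist');cv2.imwrite('pics/w2.png',p);np.save('pics/w2.npy',d)
np.save('pics/w2c.npy',c,allow_pickle=True)
"
```

```text
post [504.9  -0.8  58. ] rails L [521.5  42.2  26. ] [692.3  30.8  26. ] R [515.5 -43.8  26. ] [686.2 -60.8  26. ]
foot [490.8  36.8  15. ] [487.4 -35.1  15. ] line front mag
t 3.95 pos [433.3  -2.9 292.4] xang -5.03 F [-0.5  0.3  0.1] op 0.6 gf 0.0 -> [68.1 -9.  92.4] yaw -0.33
```

View pics/w2.png

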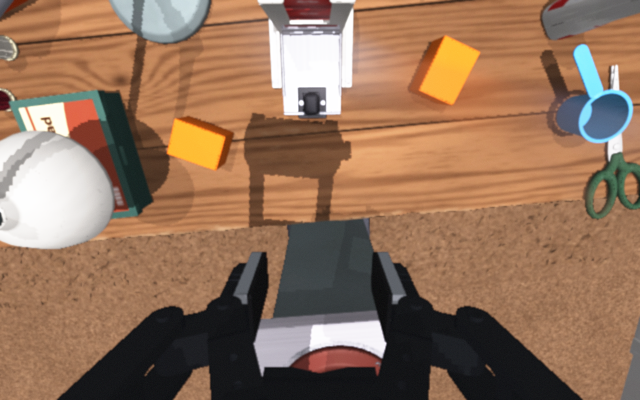

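```bash
python3 -c "
from h import *
c=np.load('pics/w2c.npy',allow_pickle=True).item();T=imaging.calibration('top')
tp=(T,190+505.5/4-.5,120+390.5/4-.5)
print(two(tp,(c,312,101)),atz(c,312,101,58))
f=lambda u,v,z:atz(c,u,v,z).round(1)
print('rails',f(271,87,26),f(351,88,26),f(270,30,26),f(352,25,26),'foot',f(284,116,15),f(341,114,15))
d=np.load('pics/w2.npy')
print([atd(c,u,v,d[v,u]).round(1) for u,v in((312,95),(308,98),(316,98),(312,103))])
"
```

```text
(array([505.03254884,  -1.1864275 ,  55.63313721]), np.float64(0.7960578774561767)) [504.99125792  -1.6222534   58.        ]
rails [524.3  46.7  26. ] [514.9 -49.1  26. ] [585.3  39.6  26. ] [582.3 -53.9  26. ] foot [488.6  36.5  15. ] [484.8 -35.8  15. ]
[array([511.3,  -2.2,  55.8]), array([508.6,   2.5,  58.4]), array([516.6, -10.3, 435.5]), array([502.9,  -1.4,  58.9])]
```

The two views agree on the post top at (505,-1,56), within 1 mm, with the turn about -4.7°. Going over the post.

Scaled: 172 mm is 0.172, 150 mm is 0.15.

{"api": "drive_tool", "payload": {"motion": [[0.6,0.02,-0.002,0.03,0],[0.6,0.04,-0.004,0.07,0],[0.6,0.06,-0.006,0.11,0],[0.6,0.07,-0.008,0.15,0],[0.6,0.07,-0.008,0.172,0]]}}

```text
t: 4.42
eef_pos: [504.1, 4.8, 116.6]
eef_rot: [-0.0, 0.999, -0.04, -0.002]
contact_force: [0.1, 0.5, -0.6]
opening: 0.6
gripper_force: 0.0
```

```bash
python3 -c "
from h import *
go(504,-1,27,-4.6)"
```

```text
t 4.42 pos [504.1   4.8 116.6] xang -4.57 F [ 0.1  0.5 -0.6] op 0.6 gf 0.0 -> [ 0.7  5.8 89.6] yaw 0.03
```

{"api": "drive_tool", "payload": {"motion": [[0.6,0,0,0,0],[0.6,0,0,0,0],[0.6,0,0,0,0]]}}

```text
t: 4.67
eef_pos: [505.6, 4.1, 122.4]
eef_rot: [0.0, 0.999, -0.04, 0.001]
contact_force: [0.3, -1.0, -0.1]
opening: 0.6
gripper_force: 0.0
```

```bash
python3 -c "
from h import *
go(504,-1,27,-4.6)"
```

```text
t 4.67 pos [505.6   4.1 122.4] xang -4.58 F [ 0.3 -1.  -0.1] op 0.6 gf 0.0 -> [-1.5  5.2 95.4] yaw 0.02
```

Scaled: 95 mm is 0.095, -1.5 mm is -0.0015.

{"api": "drive_tool", "payload": {"motion": [[0.6,-0.0015,0.005,0,0],[0.6,-0.0015,0.005,0.03,0],[0.6,-0.0015,0.005,0.06,0],[0.6,-0.0015,0.005,0.085,0],[0.6,-0.0015,0.005,0.095,0]]}}

```text
t: 5.08
eef_pos: [501.8, -1.2, 24.3]
eef_rot: [-0.0, 0.999, -0.04, -0.001]
contact_force: [-1.5, 0.6, -1.4]
opening: 0.598
gripper_force: 0.0
```

{"api": "drive_tool", "payload": {"motion": [[0.6,0,0,0,0],[0.6,0,0,0,0]]}}

```text
t: 5.25
eef_pos: [503.8, -1.4, 27.0]
eef_rot: [0.0, 0.999, -0.04, 0.001]
contact_force: [-0.6, -0.8, -0.3]
opening: 0.599
gripper_force: 0.0
```

{"api": "drive_tool", "payload": {"motion": [[0.1,0,0,0,0],[0.1,0,0,0,0],[0.1,0,0,0,0],[0.1,0,0,0,0],[0.1,0,0,0,0]], "newtons": 70}}

```text
t: 5.67
eef_pos: [504.4, -0.3, 27.7]
eef_rot: [-0.001, 0.999, -0.04, 0.002]
contact_force: [-1.0, 4.4, 5.2]
opening: 0.196
gripper_force: 68.8
```

{"api": "drive_tool", "payload": {"motion": [[0.05,0,0,0,0],[0.05,0,0,0,0],[0.05,0,0,0,0]]}}

```text
t: 5.92
eef_pos: [504.4, -0.4, 27.6]
eef_rot: [-0.001, 0.999, -0.04, 0.002]
contact_force: [-1.5, 4.4, 7.0]
opening: 0.199
gripper_force: 68.8
```

```bash
python3 -c "
from h import *
go(504,-1,27,-4.6)"
```

```text
t 5.92 pos [ 5.044e+02 -4.000e-01  2.760e+01] xang -4.61 F [-1.5  4.4  7. ] op 0.2 gf 68.8 -> [-0.4  0.7  0.6] yaw -0.01
```

The fingers closed at about 17 mm, which is the post's width. I'll pull slowly, 45 mm first.

Scaled: -45 mm is -0.045, -36 mm is -0.036.

{"api": "drive_tool", "payload": {"motion": [[0.05,-0.009,0,0,0],[0.05,-0.018,0,0,0],[0.05,-0.027,0,0,0],[0.05,-0.036,0,0,0],[0.05,-0.045,0,0,0]]}}

```text
t: 6.33
eef_pos: [462.6, 2.9, 27.9]
eef_rot: [-0.001, 0.999, -0.041, 0.007]
contact_force: [12.0, 4.1, -5.1]
opening: 0.198
gripper_force: 74.1
```

Scaled: -10 mm is -0.01, -9 mm is -0.009.

{"api": "drive_tool", "payload": {"motion": [[0.05,-0.003,0,0,0],[0.05,-0.006,0,0,0],[0.05,-0.009,0,0,0],[0.05,-0.01,0,0,0],[0.05,-0.01,0,0,0]]}}

```text
t: 6.75
eef_pos: [452.3, 3.8, 27.8]
eef_rot: [-0.001, 0.999, -0.041, 0.006]
contact_force: [10.0, 4.1, -3.7]
opening: 0.197
gripper_force: 74.4
```

```bash
python3 -c "
from h import *
import cv2
go(504.4,-.4,27.6)
p,d=imaging.get_image('top');q,d=imaging.get_image('scene')
e=imaging.get_image('wrist')[0];cv2.imwrite('pics/w3f.png',e)
a=cv2.resize(p[160:240,290:350],None,fx=6,fy=6,interpolation=cv2.INTER_CUBIC)
b=cv2.resize(e[0:200,220:420],None,fx=2,fy=2)
b=cv2.copyMakeBorder(b,0,80,0,0,cv2.BORDER_CONSTANT)
cv2.imwrite('pics/m3.png',np.hstack([a,b]))
"
```

```text
t 6.75 pos [452.3   3.8  27.8] xang -4.65 F [10.   4.1 -3.7] op 0.2 gf 74.4 -> [52.3 -0.1  0.9] yaw None
```

View pics/m3.png

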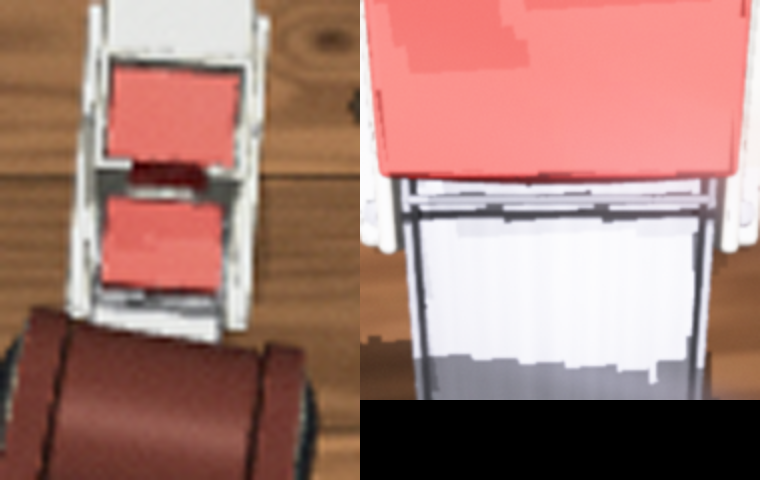

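The tray is coming out with the carton in it. In the wrist crop the black line is at y≈214 (image row 107) and the rail ends at y≈245–250 (rows 122–125), so the line still has some way to come.

```bash
python3 -c "
from h import *
c=imaging.calibration('wrist')
yaw=-.08;ex=np.array([np.cos(yaw),np.sin(yaw),0])
f=lambda u,v,z:(atz(c,220+(u-360+.5)/2-.5,(v+.5)/2-.5,z))
for n,a in(('line',f(450,216,20)),('line',f(660,213,20)),('railL',f(390,251,26)),('railR',f(730,248,26)),('railL in z20',f(402,245,20)),('magL',f(380,175,44))):
  print(n,a.round(1),(a@ex).round(1))
print('home grip s',(np.array([504.4,-1,0])@ex).round(1))
"
```

```text
line [529.8  22.1  20. ] 526.3
line [526.7 -25.6  20. ] 527.0
railL [523.6  35.3  26. ] 519.1
railR [518.2 -39.9  26. ] 519.8
railL in z20 [524.3  34.   20. ] 519.9
magL [538.9  30.2  44. ] 534.7
home grip s 502.9
```

The line is 7.2 mm short by camera and 7.7 mm short by travel. Pulling the remaining 7.5 mm.

Scaled: -7.5 mm is -0.0075, -5 mm is -0.005.

{"api": "drive_tool", "payload": {"motion": [[0.05,-0.0025,0,0,0],[0.05,-0.005,0,0,0],[0.05,-0.0075,0,0,0],[0.05,-0.0075,0,0,0],[0.05,-0.0075,0,0,0]]}}

```text
t: 7.32
eef_pos: [444.7, 4.4, 27.9]
eef_rot: [-0.001, 0.999, -0.041, 0.006]
contact_force: [7.6, 3.4, -1.9]
opening: 0.198
gripper_force: 74.5
```

{"api": "drive_tool", "payload": {"motion": [[0.05,0,0,0,0],[0.05,0,0,0,0],[0.05,0,0,0,0],[0.05,0,0,0,0],[0.05,0,0,0,0]]}}

```text
t: 7.73
eef_pos: [444.7, 4.3, 27.9]
eef_rot: [-0.001, 0.999, -0.041, 0.005]
contact_force: [8.3, 4.2, -2.1]
opening: 0.198
gripper_force: 74.5
```

```bash
python3 -c "
from h import *
import cv2
go(504.4,-.4,27.6)
e=imaging.get_image('wrist')[0];p=imaging.get_image('top')[0]
b=cv2.resize(e[60:180,220:420],None,fx=4,fy=4,interpolation=cv2.INTER_CUBIC)[:480,:600]
b=cv2.resize(e[60:180,260:410],None,fx=4,fy=4,interpolation=cv2.INTER_CUBIC) if 0 else cv2.resize(e[60:180,220:420],None,fx=3,fy=3,interpolation=cv2.INTER_CUBIC)
a=cv2.resize(p[120:270,190:390],(480,360))[:, :200]
cv2.imwrite('pics/m4.png',np.hstack([b,a]))
"
```

```text
t 7.73 pos [444.7   4.3  27.9] xang -4.65 F [ 8.3  4.2 -2.1] op 0.2 gf 74.5 -> [59.9 -0.1  0.9] yaw None
```

View pics/m4.png

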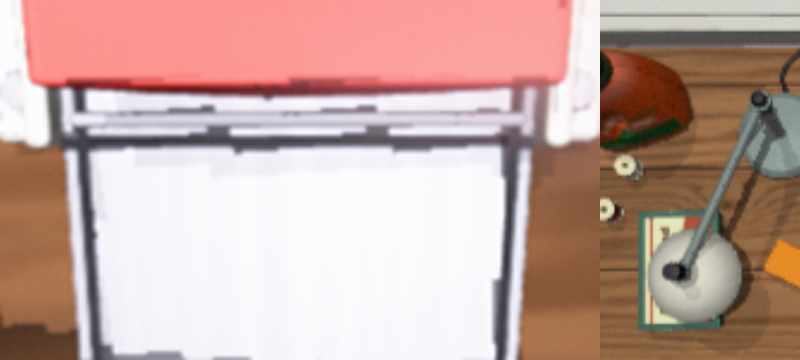

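The black line, at crop y≈141, is level with the rail front ends at y≈143. The lamp head rests over the tin, clear to the left. Tool travel is 59.9 mm, and the grip is holding at 74 N.

```bash
python3 -c "
from rig import sign_off
print(sign_off())"
```

```text
the job is handed in; nothing more can be done
None
```

I swung the lamp's head about 23 cm left of the tray's middle line, pulled the tray 59.9 mm so its line is level with the rails' front ends, and handed the job in at about 8 s with the fingers still holding the tray; no verdict came back.

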